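# Pack out the gap beside a photometer cell and hold it clamped

## Task

The stoppered glass cell stands loose in the long cell holder. Take spacers from the tray by their tabs and set them upright, broad faces together, into the gap between the cell and the spring slide, until pushing the slide in by its handle clamps cell and spacers tight against the end stop instead of just running to the end of its travel; leave spare spacers standing on the tray and the other glassware where it is. Finish while still holding the slide pushed in, so that the cell stays clamped, firmly but gently: do not let go at the end.

Things in the scene. Friction and masses are not known exactly. Their poses are not given: they have to be found in the camera images.
- holder: fixed cell holder: dark base plate 76 x 235 mm, 8 mm thick (its top is the channel floor), two aluminium walls whose flared lips end 27 mm above the bench: a channel along own y, 44 mm wide inside, 57 at the lips. Origin on the bench under the channel's middle line; plate from y = -127 to +107 mm. From -y to +y: spring slide, gap (50 to 85 mm long with the slide out), glass cell, end stop.
- slide (a joint): travel of the spring slide along the holder's +y, towards the cell: 0 = out (a spring of 2.4 N, rising to 4.6 N, pushes it back there when let go), 0.028 m = its own hard stop. If it reaches 0.028 without biting on the spacers, one more spacer is needed.
- jaw (a point): centre of the flat steel face of the slide that meets the spacers, 20 mm above the bench; it lies at holder y = -40 mm when the slide is out and moves with the slide. The face is 36 mm wide, its top 32 mm above the bench. It looks along the holder's +y.
- handle (a point): middle line of the slide's black upright handle, 60 mm above the bench; 60 mm behind (-y of) the jaw face and moving with it. 30 mm wide (holder x) x 12 mm thick (holder y), top 82 mm above the bench, free on all sides down to 30 mm above the bench. Push it from its -y side or pinch it from above across its 12 mm.
- end_stop: aluminium block 38 mm wide (x) x 25 mm long (y) x 22 mm high with a small screw head on top (28 mm), fixed in the +y part of the channel, at a different place along it each time. Origin at the centre of its underside; axes as the holder's.
- cell_c (a point): centre of the glass body of the loose cell, 36 mm wide (x) x 30 mm long along the channel (y) x 20 mm high, with a white stopper 14 mm across and 12 mm high on top; it stands in the channel against the end stop. The point is 10 mm above its underside. Its gap face is 15 mm from this point towards the slide.
- tray: low grey tray fixed on the bench, 225 mm (x) x 75 mm (y), rim 10 mm high, walls 4 mm; origin at the centre of its underside, floor 4 mm above the bench. The spacers stand on it in a row along its x, about 52 mm apart.
- spacer0_c (a point): loose white plastic spacer standing upright on the tray, 45 g. Body 20 mm thick (own x) x 36 mm wide (y) x 24 mm high; on the middle of its top an upright tab 10 mm thick (x) x 24 mm wide (y) x 30 mm high. Point on its middle line, 27 mm above its underside. All four alike. Number 1 of the row from the tray's -x end.
- spacer1_c (a point): loose white plastic spacer standing upright on the tray, 45 g. Body 20 mm thick (own x) x 36 mm wide (y) x 24 mm high; on the middle of its top an upright tab 10 mm thick (x) x 24 mm wide (y) x 30 mm high. Point on its middle line, 27 mm above its underside. All four alike. Number 2 of the row from the tray's -x end.
- spacer2_c (a point): loose white plastic spacer standing upright on the tray, 45 g. Body 20 mm thick (own x) x 36 mm wide (y) x 24 mm high; on the middle of its top an upright tab 10 mm thick (x) x 24 mm wide (y) x 30 mm high. Point on its middle line, 27 mm above its underside. All four alike. Number 3 of the row from the tray's -x end.
- spacer3_c (a point): loose white plastic spacer standing upright on the tray, 45 g. Body 20 mm thick (own x) x 36 mm wide (y) x 24 mm high; on the middle of its top an upright tab 10 mm thick (x) x 24 mm wide (y) x 30 mm high. Point on its middle line, 27 mm above its underside. All four alike. Number 4 of the row from the tray's -x end.
- bottle: bystander: white plastic bottle, 56 mm across, 110 mm high; origin at its foot. Leave it alone.
- beaker: bystander: glass beaker, 60 mm across, 75 mm high; origin at its foot. Leave it alone.
- jar: bystander: small amber jar, 52 mm across, 65 mm high; origin at its foot. Leave it alone.
Mind the look-alikes: they are no part of the job. Of the things that look like the tray, take the one that is farthest to the robot's right at the start.

How it is judged:
By the outcome, as a careful person would: the job done as asked, in the order asked, and still so for the second after the job is handed in, while the arm keeps its last pose, push and grip.
It also fails if it takes over 72 s, if anything falls off the work surface, if the arm or the gripper's body presses on something with over 40 N, if the wrist force passes 120 N, or if a joint passes its speed limit or range.

## Robot

A 6-joint arm with a two-finger parallel gripper is mounted at the origin on the work surface. World frame = base frame: x ahead of the robot, y to its left, z up, the work surface at z = 0. Lengths are in mm, angles in rad, forces in N, time in s.
With the tool pointing down it reaches from about 250 to 725 mm from the base axis. Payload 4 kg.
Tool frame: the origin (TCP) lies on the centre line of the jaws, within the pads' length; the fingertips stand 17 mm ahead of it and the grasp point (between the pads) lies 2 mm behind it; z points along the fingers, y is the direction in which the jaws open and shut (so a half turn about z gives the same grasp; the last joint's range is limited). The gripper opens to 85 mm and grips with 20 to 120 N. Pads are 22 mm wide; open, the fingers measure 114 mm over their backs; the gripper's body (76 mm by 85 mm) begins 54 mm behind the grasp point. The pads swing forward as they close: fully open they stand 13 mm farther back than shut.
Start: joints at [-1.209, 0.241, 0.005, 1.335, 0, 1.571], TCP at [176.977, -467.631, 248.306] pointing down, gripper open.
Joint ranges: [-2.72, 2.72], [-1.05, 1.87], [-1.09, 1.28], [-1.99, 2.15], [-1.42, 1.44], [-3.14, 3.14]. Speed limits (rad/s): [2.79, 2.79, 3.14, 3.14, 3.14, 3.14].

## Interface

Orientations are given as a unit quaternion [w, x, y, z].
In Python, from rig import * gives the robot as it stands.
- The arm moves only by the tool step_arm, never from a script. Its argument "commands" is a list that holds one entry, the list of rows, each a list of 5 numbers: the closure in counts, from 0 (fully open) to 255 (shut), then the shift along the world's x, y, z in m, then the turn about the world's z in rad. In form: [[[fingers, tx, ty, tz, yaw], ...]]. A call has 1 to 20 rows; each row shifts and turns the commanded pose from where the row before left it; what a row does not reach is not made up. A row lasts 1/12 s, in which the tool goes at most 41.7 mm and 7.16 degrees, less where a joint would pass 70% of its speed; a pose out of reach is approached as far as the arm can. A call is refused whole if a number of a shift passes 0.0417 or a number of a turn 0.125, either way. A call with a gripper value outside its range is refused whole. The fingers move at their own pace and stop on an object; "grip_force" is the grip in N (left out, the last holds). Time passes only in rows, so rows that do not move let the fingers close. It gives the time, the measured TCP pose, the force and the opening at its end, in the units of the state.
- observe(): the state, without advancing time (a new reading comes with each control period).
- read_camera(name): name is "side" or "top" or "wrist"; returns a dict with "img" (480x640x3 uint8, blue, green, red), "camera_matrix" (3x3 intrinsics, pixels), "R" (3x3) and "t" (3): a world point X has camera coordinates R X + t; the wrist camera has in their place "tool_from_camera" (4x4, takes a point from camera to tool coordinates, whose origin is the TCP and whose axes are the flange's). Camera axes: x right, y down, z forward; pixel columns grow to the right and rows downward; lengths in mm; the calibration is good to about 2 mm. A picture is of the moment at which its call begins: read the wrist's pose just before it. There is no depth.
- job_done(): hands the job in, once; it reports no verdict.
The state is a dict: "clock": time; "q": joint angles; "qvel": joint speeds; "joint_torque": joint torques, N m; "position": TCP position; "tool_rot": TCP orientation; "ft_force": force on the tool from outside, world axes, zero at the start; "ft_torque": the same for the moment, N m; "grip_width": opening from 0.0 (shut) to 1.0 (fully open).
Only numpy, scipy, OpenCV 4.12 (cv2) and the standard library are available. Lean on these libraries where they do the work, as an engineer would, in place of code of your own. Each camera call takes 0.05 s, during which the arm holds its last target.

## Working session

There is one attempt and no reset: what is moved stays moved. The work goes in short steps, Python scripts to look and compute and a tool call to move; the robot and the scene stay as the last step left them, time stands still between calls to the robot, and variables do not carry over. Pictures are saved under pics/ and viewed, and the job is handed in when it is done.

Besides the shell and the picture viewer there is one more tool, called after "Request:" as name([rows], argument=value, ...), one row to a line, values as JSON. step_arm: Moves the arm, as the interface text tells. Its arguments: {"type":"object","properties":{"commands":{"type":"array","items":{"type":"array","items":{"type":"array","items":{"type":"number"}}}},"grip_force":{"type":"number"}},"required":["commands"]}

```bash
mkdir -p pics; ls; python3 - <<'E'
from rig import *
import cv2
print(observe())
for n in("top","side","wrist"):
    c=read_camera(n); cv2.imwrite(f"pics/{n}0.png",c["img"])
    print(n,{k:v for k,v in c.items() if k!="img"})
E
```

```text
pics
{'clock': 0.0, 'q': array([-1.20898735e+00,  2.41443981e-01,  3.72873726e-03,  1.33516250e+00,
       -7.35638951e-07,  1.57076905e+00]), 'qvel': array([ 0.00077231,  0.00159887, -0.00122734,  0.00153873,  0.00115466,
       -0.00104344]), 'joint_torque': array([ 1.01671176e-03, -3.72317863e+01,  2.52407742e+01,  1.69367337e-02,
       -1.06344517e-04, -9.06985548e-06]), 'position': array([ 176.77784221, -467.08665458,  247.39912952]), 'tool_rot': array([-1.02366237e-03,  9.83678373e-01,  1.79932695e-01, -1.87591557e-04]), 'ft_force': array([-0.01249091, -0.12281392,  0.1586951 ]), 'ft_torque': array([-0.00806058,  0.01495837,  0.00841821]), 'grip_width': 1.0037275854565857}
top {'camera_matrix': array([[481.6556561 ,   0.        , 319.84370996],
       [  0.        , 481.6556561 , 236.33917793],
       [  0.        ,   0.        ,   1.        ]]), 'R': array([[ 8.76463783e-05, -9.99691763e-01, -2.48268284e-02],
       [-9.99100907e-01,  9.65002776e-04, -4.23845077e-02],
       [ 4.23954012e-02,  2.48082217e-02, -9.98792862e-01]]), 't': array([  -2.12121705,  489.45129118, 1076.
[... 240 characters left out ...]
],
       [-0.25453716, -0.44169052, -0.86030246],
       [ 0.39907981,  0.76234612, -0.50947395]]), 't': array([-438.19717612,  173.70607868,  954.94012056])}
wrist {'camera_matrix': array([[402.42427132,   0.        , 319.19310775],
       [  0.        , 402.42427132, 241.49688507],
       [  0.        ,   0.        ,   1.        ]]), 'tool_from_camera': array([[-2.46309979e-05, -9.46209841e-01, -3.23553608e-01,
         8.41158832e+01],
       [ 9.99999949e-01,  7.98892563e-05, -3.09757007e-04,
         1.30317105e-01],
       [ 3.18943585e-04, -3.23553599e-01,  9.46209790e-01,
        -1.24884836e+02],
       [ 0.00000000e+00,  0.00000000e+00,  0.00000000e+00,
         1.00000000e+00]])}
```

View pics/top0.png

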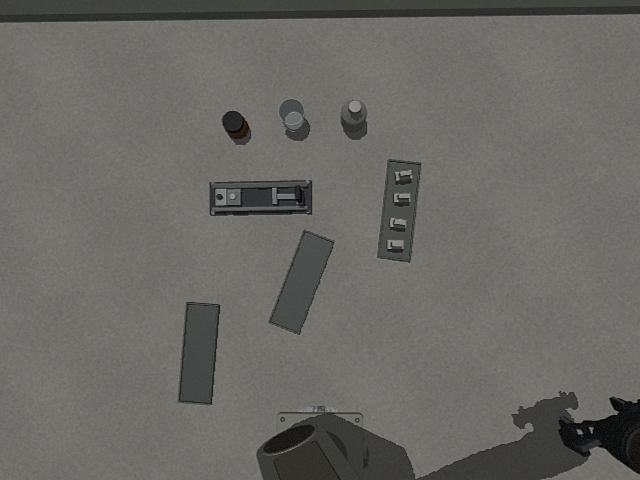

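View pics/side0.png

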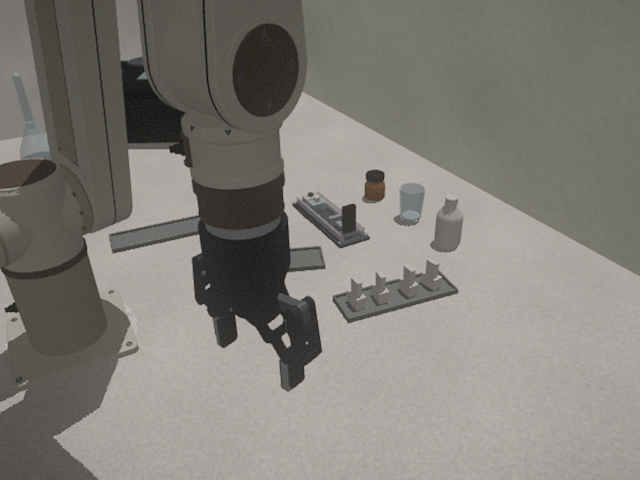

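View pics/wrist0.png

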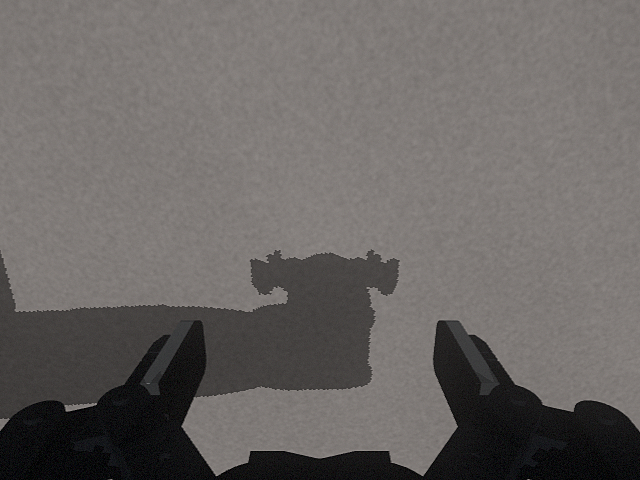

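```bash
cat > h.py <<'E'
from rig import *
import cv2, numpy as np
from scipy.spatial.transform import Rotation as Rn
def snap(name,fn=None):
    s=observe(); c=read_camera(name); c["s"]=s
    if name=="wrist":
        q=s["tool_rot"]; Rt=Rn.from_quat([q[1],q[2],q[3],q[0]]).as_matrix()
        T=np.array(c["tool_from_camera"]); Rc=Rt@T[:3,:3]; C=Rt@T[:3,3]+s["position"]
        c["Rwc"]=Rc; c["C"]=C
    else:
        c["Rwc"]=c["R"].T; c["C"]=-c["R"].T@c["t"]
    if fn: cv2.imwrite("pics/"+fn,c["img"])
    return c
def ray(c,uv,z):
    K=c["camera_matrix"]; d=c["Rwc"]@np.linalg.inv(K)@np.array([uv[0],uv[1],1.])
    return c["C"]+d*(z-c["C"][2])/d[2]
def proj(c,X):
    p=c["camera_matrix"]@(c["Rwc"].T@(np.array(X)-c["C"])); return p[:2]/p[2]
def st():
    s=observe();q=s["tool_rot"];R=Rn.from_quat([q[1],q[2],q[3],q[0]]).as_matrix()
    print("t%.2f"%s["clock"],"pos",s["position"].round(1),"yaw(tool x) %.2f"%np.degrees(np.arctan2(R[1,0],R[0,0])),"tilt",R[:,2].round(3),"F",s["ft_force"].round(1),"g %.3f"%s["grip_width"])
E
python3 - <<'E'
from h import *
c=snap("top"); st()
for n,uv,z in [("tray TL",(389,160),10),("TR",(421,163),10),("BR",(410,262),10),("BL",(378,257),10),("tray mid",(400,211),10),
 ("h TL",(209,182),27),("h TR",(311,180),27),("h BR",(312,214),8),("h BL",(209,214),8),("handle",(298,194),82),("s0",(404,174),58),("s3",(395,244),58)]:
    print(n,ray(c,uv,z).round(0))
im=c["img"]
cv2.imwrite("pics/z1.png",cv2.resize(im[165:230,195:330],None,fx=5.9,fy=5.9,interpolation=cv2.INTER_CUBIC))
E
```

```text
t0.20 pos [ 176.9 -467.3  247.7] yaw(tool x) 20.73 tilt [-0.     0.001 -1.   ] F [-0.3  0.4  0.1] g 1.003
tray TL [ 662. -159.   10.]
TR [ 655. -231.   10.]
BR [ 432. -204.   10.]
BL [ 443. -133.   10.]
tray mid [ 546. -183.   10.]
h TL [611. 246.  27.]
h TR [615.  17.  27.]
h BR [540.  16.   8.]
h BL [541. 250.   8.]
handle [576.  42.  82.]
s0 [ 622. -185.   58.]
s3 [ 471. -165.   58.]
```

View pics/z1.png

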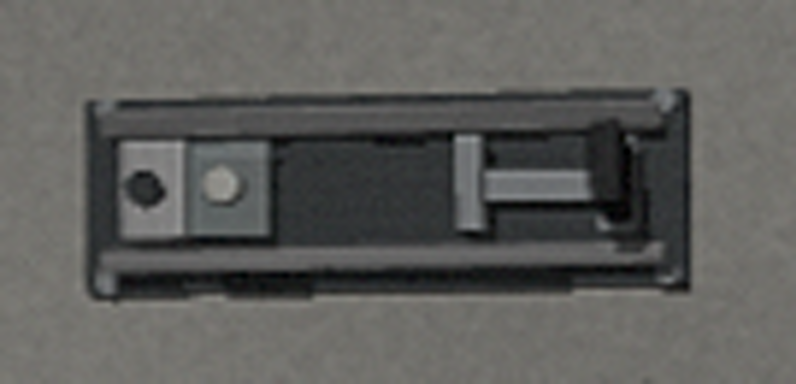

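Request:
step_arm([
  [[0, 0.028, 0.0203, -0.001, -0.026], [0, 0.028, 0.0203, -0.001, -0.026], [0, 0.028, 0.0203, -0.001, -0.026], [0, 0.028, 0.0203, -0.001, -0.026], [0, 0.028, 0.0203, -0.001, -0.026], [0, 0.028, 0.0203, -0.001, -0.026], [0, 0.028, 0.0203, -0.001, -0.026], [0, 0.028, 0.0203, -0.001, -0.026], [0, 0.028, 0.0203, -0.001, -0.026], [0, 0.028, 0.0203, -0.001, -0.026], [0, 0.028, 0.0203, -0.001, -0.026], [0, 0.028, 0.0203, -0.001, -0.026], [0, 0.028, 0.0203, -0.001, -0.026], [0, 0.028, 0.0203, -0.001, -0.026], [0, 0, 0, 0, 0], [0, 0, 0, 0, 0]],
])

```text
clock: 1.53
position: [569.8, -181.9, 233.1]
tool_rot: [-0.0, 1.0, 0.001, -0.001]
ft_force: [-0.1, 0.0, 0.1]
grip_width: 1.0
```

```bash
python3 - <<'E'
from h import *
c=snap("wrist","w1.png"); st()
E
```

```text
t1.58 pos [ 568.9 -182.8  233.4] yaw(tool x) -0.03 tilt [-0.002  0.    -1.   ] F [-0.6  0.3 -0.1] g 1.002
```

View pics/w1.png

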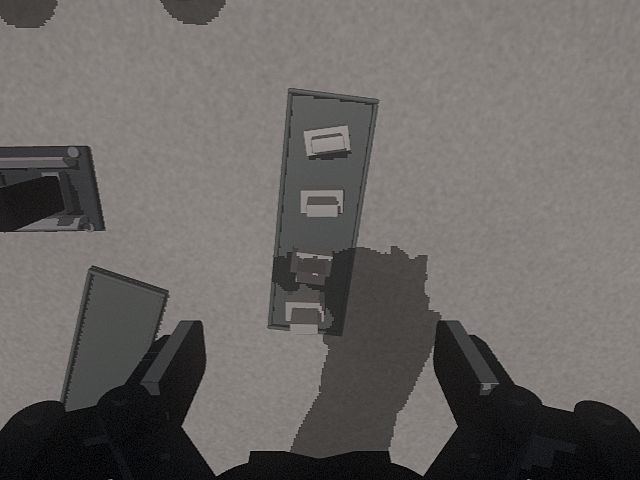

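```bash
python3 - <<'E'
import cv2
im=cv2.imread("pics/w1.png")
cv2.imwrite("pics/z2.png",cv2.resize(im[110:340,265:385],None,fx=2.6*2,fy=2.6*2,interpolation=cv2.INTER_CUBIC)[:600*2:2,::1][:, :])
a=cv2.resize(im[115:225,280:380],None,fx=5.4,fy=5.4,interpolation=cv2.INTER_CUBIC);cv2.imwrite("pics/z2.png",a)
a=cv2.resize(im[235:340,270:370],None,fx=5.4,fy=5.4,interpolation=cv2.INTER_CUBIC);cv2.imwrite("pics/z3.png",a)
E
```

```text
(no output)
```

View pics/z2.png

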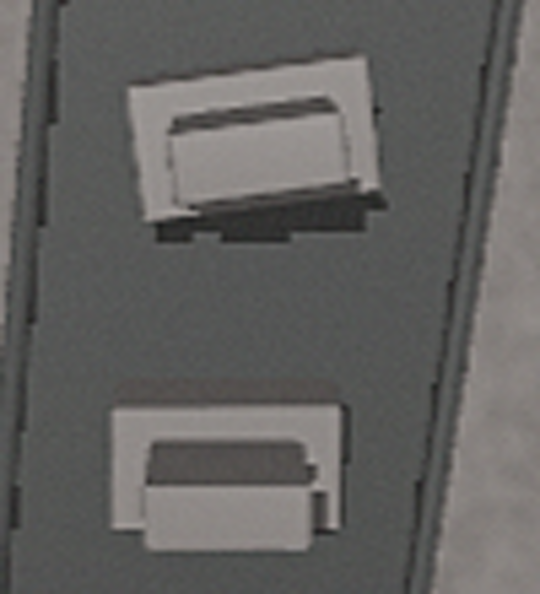

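View pics/z3.png

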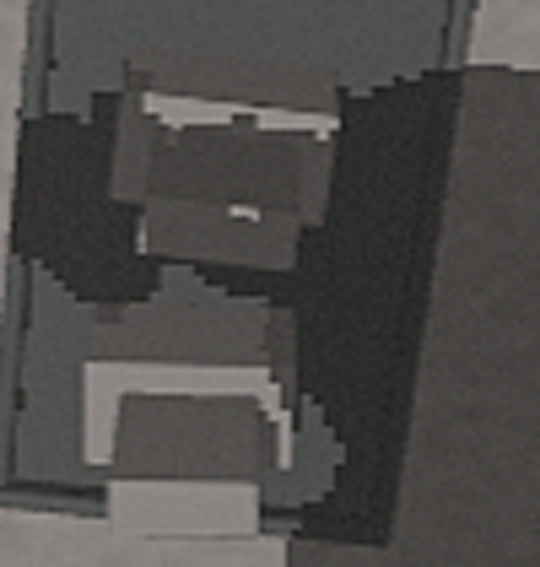

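```bash
python3 - <<'E'
from h import *
s=observe(); c=snap("wrist")
def zz(p,o): return (p[0]/5.4+o[0]-.4,p[1]/5.4+o[1]-.4)
Q={"A":([(170,133),(345,112),(350,180),(178,207)],(280,115)),"B":([(145,487),(311,487),(311,549),(146,549)],(280,115)),
"C":([(142,200),(300,212),(295,270),(145,253)],(270,235)),"D":([(108,480),(258,483),(258,535),(108,535)],(270,235))}
for k,(q,o) in Q.items():
    P=np.array([ray(c,zz(p,o),58)[:2] for p in q]); 
    e=P[0]-P[1]+P[3]-P[2]; w=[np.linalg.norm(P[i]-P[(i+1)%4]).round(1) for i in range(4)]
    print(k,P.mean(0).round(1),"wide axis deg",np.degrees(np.arctan2(e[1],e[0])).round(1),w)
t=snap("top")
for k,uv in {"A":(404,174)}.items(): print(ray(t,uv,58))
E
```

```text
A [ 625.1 -188.9] wide axis deg 97.7 [np.float64(23.6), np.float64(9.0), np.float64(23.6), np.float64(9.8)]
B [ 575.1 -184.6] wide axis deg 90.0 [np.float64(23.5), np.float64(9.1), np.float64(23.6), np.float64(9.1)]
C [ 518.6 -175.4] wide axis deg 84.1 [np.float64(23.8), np.float64(9.6), np.float64(22.9), np.float64(8.7)]
D [ 471.3 -169.1] wide axis deg 89.3 [np.float64(23.6), np.float64(9.4), np.float64(23.8), np.float64(9.9)]
[ 621.99701255 -185.30218782   58.        ]
```

Request:
step_arm([
  [[0, 0.002, 0.0313, 0, 0], [0, 0.002, 0.0313, 0, 0], [0, 0.002, 0.0313, 0, 0], [0, 0.002, 0.0313, 0, 0], [0, 0.002, 0.0313, 0, 0], [0, 0.002, 0.0313, 0, 0], [0, 0.002, 0.0313, 0, 0], [0, 0.002, 0.0313, 0, 0], [0, 0.002, 0.0313, 0, 0], [0, 0.002, 0.0313, 0, 0], [0, 0, 0, 0, 0], [0, 0, 0, 0, 0]],
])

```text
clock: 2.68
position: [592.7, 70.1, 234.0]
tool_rot: [-0.024, 0.999, 0.048, -0.002]
ft_force: [0.0, 0.0, -0.0]
grip_width: 1.0
```

```bash
python3 - <<'E'
from h import *
c=snap("wrist","w2.png"); st(); print(observe()["q"].round(3))
im=c["img"]; 
E
```

```text
t2.73 pos [592.5  69.6 234. ] yaw(tool x) 5.46 tilt [-0.005  0.047 -0.999] F [-0.2  0.7  0.2] g 0.998
[0.094 0.442 0.254 1.384 0.047 3.141]
```

View pics/w2.png

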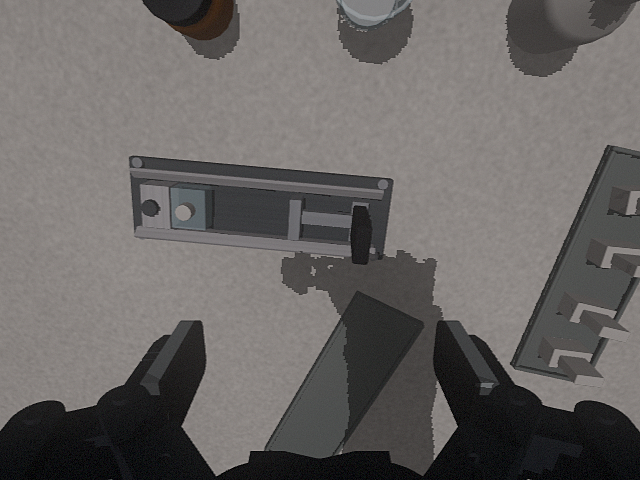

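```bash
python3 - <<'E'
import cv2
im=cv2.imread("pics/w2.png")
cv2.imwrite("pics/z4.png",cv2.resize(im[150:270,120:400],None,fx=2.85,fy=2.85,interpolation=cv2.INTER_CUBIC))
E
```

```text
(no output)
```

View pics/z4.png

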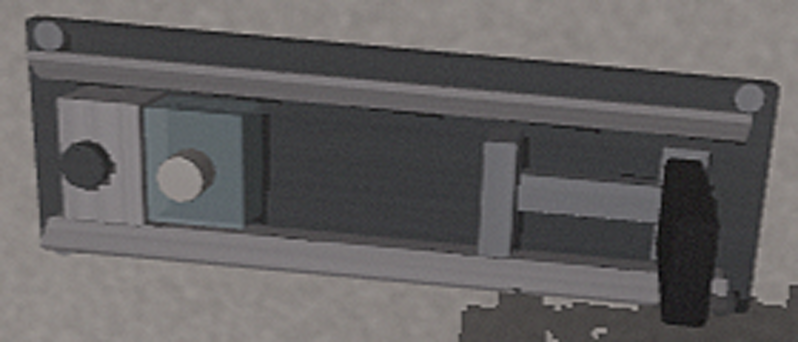

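Request:
step_arm([
  [[0, 0, 0, 0, 0.11], [0, 0, 0, 0, 0.11], [0, 0, 0, 0, 0.11], [0, 0, 0, 0, 0.11], [0, 0, 0, 0, 0.11], [0, 0, 0, 0, 0]],
])

```text
clock: 3.23
position: [592.5, 68.9, 234.2]
tool_rot: [-0.022, 0.948, 0.317, -0.008]
ft_force: [0.5, -0.1, 0.9]
grip_width: 1.003
```

```bash
python3 - <<'E'
from h import *
st(); print(observe()["q"].round(3))
E
```

```text
t3.23 pos [592.5  68.9 234.2] yaw(tool x) 37.00 tilt [-0.029  0.037 -0.999] F [ 0.5 -0.1  0.9] g 1.003
[0.097 0.461 0.285 1.42  0.04  2.592]
```

```bash
python3 - <<'E'
from h import *
c=snap("wrist")
R=Rn.from_quat([.999,.048,-.002,-.024]).as_matrix()
z=np.array([-.005,.047,-.999]); z/=np.linalg.norm(z); a=np.radians(5.46)
x=np.array([np.cos(a),np.sin(a),0]); x[2]=-(x[:2]@z[:2])/z[2]; x/=np.linalg.norm(x); R2=np.stack([x,np.cross(z,x),z],1)
print(R.round(3),R2.round(3))
T=np.array(c["tool_from_camera"]); c["Rwc"]=R2@T[:3,:3]; c["C"]=R2@T[:3,3]+np.array([592.5,69.6,234.])
f=lambda p,zz: ray(c,(p[0]/2.85+120-.35,p[1]/2.85+150-.35),zz)[:2].round(1)
print("plate far corners",f((27,17),8),f((777,83),8))
print("jaw face top",f((485,140),32),f((478,255),32))
print("jaw back top",f((520,138),32),f((515,256),32))
print("cell top edge",f((248,112),28),f((243,228),28),"bottom",f((268,108),8),f((266,222),8))
print("cell/stop edge top",f((146,105),28),f((142,222),28), "stop",f((60,97),30),f((65,218),30))
print("handle top",f((690,160),82),f((683,325),82), "stopper top",f((180,177),40))
print("spacer check: tray", ray(c,(630,202),58))
for k in [(475.,)]: pass
E
```

```text
[[ 0.995  0.096 -0.006]
 [ 0.096 -0.994  0.048]
 [-0.002 -0.048 -0.999]] [[ 0.995  0.095 -0.005]
 [ 0.095 -0.994  0.047]
 [-0.001 -0.047 -0.999]]
plate far corners [616.4 250.4] [619.9  18.9]
jaw face top [598.5 104.1] [563.  103.7]
jaw back top [600.2  94. ] [563.9  92.5]
cell top edge [598.6 175.2] [562.2 176.6] bottom [595.8 175.2] [558.2 175.5]
cell/stop edge top [597.4 205.8] [560.7 208. ] stop [597.6 230.6] [560.1 231. ]
handle top [610.9  48.2] [567.2  44.4] stopper top [580.  191.4]
spacer check: tray [ 629.03146705 -149.23321393   58.        ]
```

Request:
step_arm([
  [[0, 0.012, 0, 0, 0.115], [0, 0.012, 0, 0, 0.115], [0, 0.012, 0, 0, 0.115], [0, 0.012, 0, 0, 0.115], [0, 0.012, 0, 0, 0.115], [0, 0.012, 0, 0, 0.115], [0, 0.012, 0, 0, 0.115], [0, 0.012, 0, 0, 0.115], [0, 0, 0, 0, 0]],
])

```text
clock: 4.03
position: [689.8, 69.3, 233.1]
tool_rot: [-0.017, 0.709, 0.705, -0.017]
ft_force: [-0.7, -1.3, -0.6]
grip_width: 1.0
```

```bash
python3 - <<'E'
from h import *
st(); print(observe()["q"].round(3))
E
```

```text
t4.03 pos [689.8  69.3 233.1] yaw(tool x) 89.64 tilt [-0.047 -0.    -0.999] F [-0.7 -1.3 -0.6] g 1.000
[0.098 0.706 0.697 1.609 0.004 1.676]
```

Request:
step_arm([
  [[0, 0.02, 0, 0, 0], [0, 0.02, 0, 0, 0], [0, 0.01, 0, 0, 0]],
])

```text
clock: 4.28
position: [738.9, 69.2, 233.6]
tool_rot: [-0.017, 0.711, 0.703, -0.017]
ft_force: [0.8, 0.0, -0.3]
grip_width: 0.997
```

```bash
python3 - <<'E'
from h import *
st(); print(observe()["q"].round(3))
E
```

```text
t4.28 pos [738.9  69.2 233.6] yaw(tool x) 89.37 tilt [-0.048 -0.    -0.999] F [ 0.8  0.  -0.3] g 0.997
[0.092 0.859 0.988 1.748 0.004 1.674]
```

Request:
step_arm([
  [[0, 0.02, 0, 0, 0], [0, 0.02, 0, 0, 0], [0, 0.01, 0, 0, 0]],
])

```text
clock: 4.53
position: [773.4, 67.8, 220.8]
tool_rot: [-0.017, 0.711, 0.703, -0.018]
ft_force: [-3.9, 0.5, -3.3]
grip_width: 1.0
```

```bash
python3 - <<'E'
from h import *
st(); print(observe()["q"].round(3))
E
```

```text
t4.53 pos [773.4  67.8 220.8] yaw(tool x) 89.39 tilt [-0.049 -0.    -0.999] F [-3.9  0.5 -3.3] g 1.000
[0.086 1.013 1.268 1.875 0.004 1.667]
```

Request:
step_arm([
  [[0, 0.01, 0, 0, 0], [0, 0.01, 0, 0, 0], [0, 0, 0, 0, 0]],
])

```text
clock: 4.78
position: [784.6, 67.5, 224.3]
tool_rot: [-0.007, 0.71, 0.705, -0.005]
ft_force: [-0.2, -0.3, 0.9]
grip_width: 1.0
```

```bash
python3 - <<'E'
from h import *
st(); print(observe()["q"].round(3))
E
```

```text
t4.78 pos [784.6  67.5 224.3] yaw(tool x) 89.60 tilt [-0.017  0.002 -1.   ] F [-0.2 -0.3  0.9] g 1.000
[0.084 1.011 1.275 1.851 0.004 1.662]
```

Request:
step_arm([
  [[0, 0.008, 0, 0, 0], [0, 0, 0, 0, 0]],
])

```text
clock: 4.95
position: [787.3, 67.4, 222.3]
tool_rot: [-0.005, 0.709, 0.705, -0.003]
ft_force: [0.1, 0.1, -0.7]
grip_width: 0.998
```

```bash
python3 - <<'E'
from h import *
st(); print(observe()["q"].round(3))
E
```

```text
t4.95 pos [787.3  67.4 222.3] yaw(tool x) 89.67 tilt [-0.012  0.003 -1.   ] F [ 0.1  0.1 -0.7] g 0.998
[0.084 1.014 1.275 1.844 0.004 1.66 ]
```

Request:
step_arm([
  [[0, 0.016, 0, 0, 0], [0, 0, 0, 0, 0]],
])

```text
clock: 5.12
position: [793.6, 66.4, 215.9]
tool_rot: [-0.003, 0.709, 0.705, -0.0]
ft_force: [-0.2, -0.3, -0.0]
grip_width: 0.999
```

```bash
python3 - <<'E'
from h import *
st()
E
```

```text
t5.12 pos [793.6  66.4 215.9] yaw(tool x) 89.69 tilt [-0.004  0.003 -1.   ] F [-0.2 -0.3 -0. ] g 0.999
```

Request:
step_arm([
  [[115, -0.0156, -0.0179, -0.004, -0.1118], [115, -0.0156, -0.0179, -0.004, -0.1118], [115, -0.0156, -0.0179, -0.004, -0.1118], [115, -0.0156, -0.0179, -0.004, -0.1118], [115, -0.0156, -0.0179, -0.004, -0.1118], [115, -0.0156, -0.0179, -0.004, -0.1118], [115, -0.0156, -0.0179, -0.004, -0.1118], [115, -0.0156, -0.0179, -0.004, -0.1118], [115, -0.0156, -0.0179, -0.004, -0.1118], [115, -0.0156, -0.0179, -0.004, -0.1118], [115, -0.0156, -0.0179, -0.004, -0.1118], [115, -0.0156, -0.0179, -0.004, -0.1118], [115, -0.0156, -0.0179, -0.004, -0.1118], [115, -0.0156, -0.0179, -0.004, -0.1118], [115, 0, 0, 0, 0], [115, 0, 0, 0, 0]],
], grip_force=30)

```text
clock: 6.45
position: [576.3, -182.9, 160.8]
tool_rot: [-0.003, 1.0, 0.006, 0.002]
ft_force: [0.2, 0.1, 0.2]
grip_width: 0.553
```

```bash
python3 - <<'E'
from h import *
c=snap("wrist","w3.png"); st()
for n,X in {"B":(575.1,-184.6,58),"A":(625.1,-188.9,58),"C":(518.6,-175.4,58)}.items(): print(n,proj(c,X).round(0))
E
```

```text
t6.50 pos [ 577.2 -182.2  161. ] yaw(tool x) 0.80 tilt [ 0.005  0.006 -1.   ] F [ 0.7  0.2 -0.2] g 0.548
B [323. 254.]
A [332. 171.]
C [308. 335.]
```

View pics/w3.png

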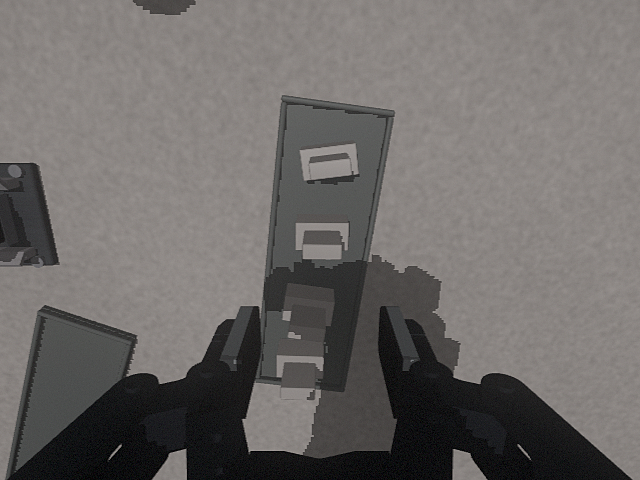

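```bash
python3 - <<'E'
from h import *
im=cv2.imread("pics/w3.png"); cv2.imwrite("pics/z5.png",cv2.resize(im[135:275,280:380],None,fx=4.2,fy=4.2,interpolation=cv2.INTER_CUBIC))
E
```

```text
(no output)
```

View pics/z5.png

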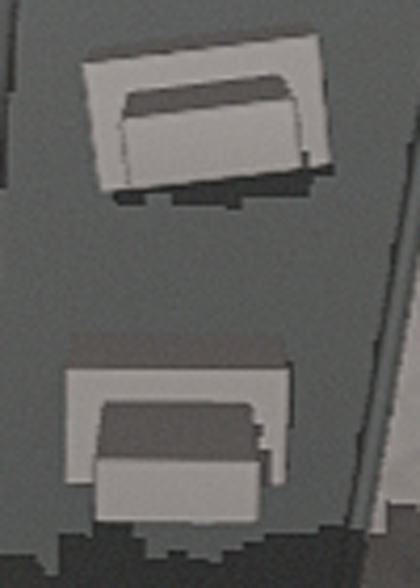

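Request:
step_arm([
  [[115, -0.0005, -0.0015, -0.02, -0.014], [115, 0, 0, -0.025, 0], [115, 0, 0, -0.025, 0], [115, 0, 0, -0.025, 0], [115, 0, 0, -0.018, 0], [115, 0, 0, 0, 0], [255, 0, 0, 0, 0], [255, 0, 0, 0, 0], [255, 0, 0, 0, 0], [255, 0, 0, 0, 0], [255, 0, 0, 0, 0], [255, 0, 0, 0, 0]],
], grip_force=30)

```text
clock: 7.5
position: [577.3, -183.6, 48.9]
tool_rot: [-0.002, 1.0, -0.0, 0.003]
ft_force: [-0.5, 0.6, 3.4]
grip_width: 0.274
```

```bash
python3 - <<'E'
from h import *
st()
E
```

```text
t7.50 pos [ 577.3 -183.6   48.9] yaw(tool x) -0.01 tilt [ 0.006  0.005 -1.   ] F [-0.5  0.6  3.4] g 0.274
```

Request:
step_arm([
  [[255, 0, 0, 0.02, 0], [255, 0, 0, 0.027, 0], [255, 0, 0, 0.027, 0], [255, 0, 0, 0.027, 0], [255, 0, 0.0231, 0, 0.1057], [255, 0, 0.0231, 0, 0.1057], [255, 0, 0.0231, 0, 0.1057], [255, 0, 0.0231, 0, 0.1057], [255, 0, 0.0231, 0, 0.1057], [255, 0, 0.0231, 0, 0.1057], [255, 0, 0.0231, 0, 0.1057], [255, 0, 0.0231, 0, 0.1057], [255, 0, 0.0231, 0, 0.1057], [255, 0, 0.0231, 0, 0.1057], [255, 0, 0.0231, 0, 0.1057], [255, 0.001, 0.0231, 0, 0.1057], [255, 0.001, 0.0231, 0, 0.1057], [255, 0.001, 0.0231, 0, 0.1057], [255, 0, 0.0231, 0, 0.1057], [255, 0, 0, 0, 0]],
])

```text
clock: 9.17
position: [579.3, 167.2, 148.7]
tool_rot: [-0.004, 0.699, 0.715, 0.0]
ft_force: [-0.3, -1.0, -1.0]
grip_width: 0.271
```

```bash
python3 - <<'E'
from h import *
c=snap("wrist","w4.png"); st()
E
```

```text
t9.22 pos [579.3 165.1 148.6] yaw(tool x) 91.00 tilt [-0.005  0.004 -1.   ] F [ 0.4  0.7 -1.8] g 0.274
```

View pics/w4.png

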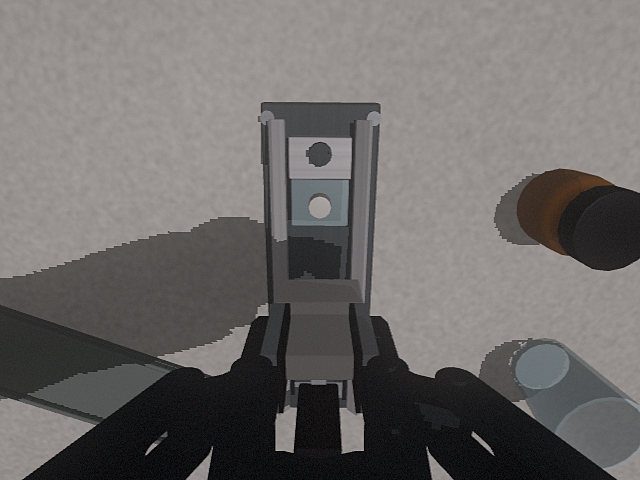

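```bash
python3 - <<'E'
from h import *
im=cv2.imread("pics/w4.png"); cv2.imwrite("pics/z6.png",cv2.resize(im[90:390,230:410],None,fx=2,fy=2,interpolation=cv2.INTER_CUBIC))
c=snap("wrist")
print(ray(c,(290,226),28),ray(c,(349,226),28),"cell far",ray(c,(290,180),28),ray(c,(349,180),28),"stopper",ray(c,(320,206),40))
print("plate",ray(c,(261,103),8),ray(c,(380,103),8))
zb=148.6-44.9+24
print("body front top edge",ray(c,(275,280),zb),ray(c,(361,280),zb))
E
```

```text
[560.59581089 175.26678045  28.        ] [598.13294278 175.98255622  28.        ] cell far [560.76588046 204.66422503  28.        ] [596.92756413 205.32931885  28.        ] stopper [579.44806472 191.57309265  40.        ]
plate [541.40564491 249.11138417   8.        ] [615.71653273 250.4017784    8.        ]
body front top edge [562.11191848 182.40510199 127.7       ] [596.15537372 183.08362499 127.7       ]
```

View pics/z6.png

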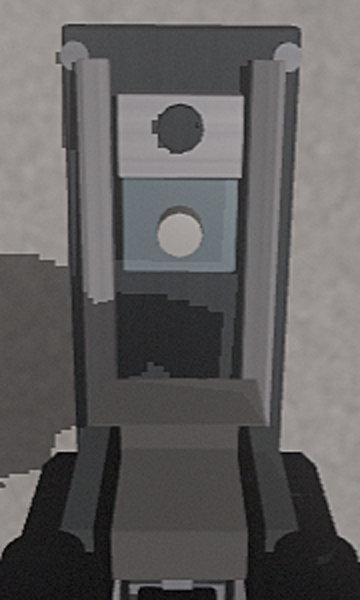

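```bash
python3 - <<'E'
from h import *
c=snap("wrist"); st()
for z,r,a,b in [(103.7,280,288,359),(127.7,303,274,364),(157.7,367,287,355)]:
    print(ray(c,(a,r),z).round(1),ray(c,(b,r),z).round(1))
E
```

```text
t9.32 pos [579.2 162.9 148.5] yaw(tool x) 90.79 tilt [-0.006  0.003 -1.   ] F [ 0.   0.5 -0.2] g 0.273
[565.2 170.4 103.7] [597.9 171.  103.7]
[561.5 170.9 127.7] [597.8 171.6 127.7]
[569.1 162.4 157.7] [592.2 162.8 157.7]
```

Request:
step_arm([
  [[255, 0, 0.002, -0.025, 0], [255, 0, 0, -0.025, 0], [255, 0, 0, -0.025, 0], [255, 0, 0, -0.013, 0], [255, 0, 0, -0.004, 0], [255, 0, 0, -0.002, 0], [255, 0, 0, 0, 0]],
])

```text
clock: 9.9
position: [579.8, 164.3, 54.9]
tool_rot: [-0.003, 0.703, 0.712, -0.001]
ft_force: [0.2, 0.0, -1.6]
grip_width: 0.277
```

```bash
python3 - <<'E'
from h import *
c=snap("wrist","w5.png"); st()
E
```

```text
t9.95 pos [580.3 164.6  55.6] yaw(tool x) 90.75 tilt [-0.004  0.004 -1.   ] F [-0.  1.  0.] g 0.276
```

View pics/w5.png

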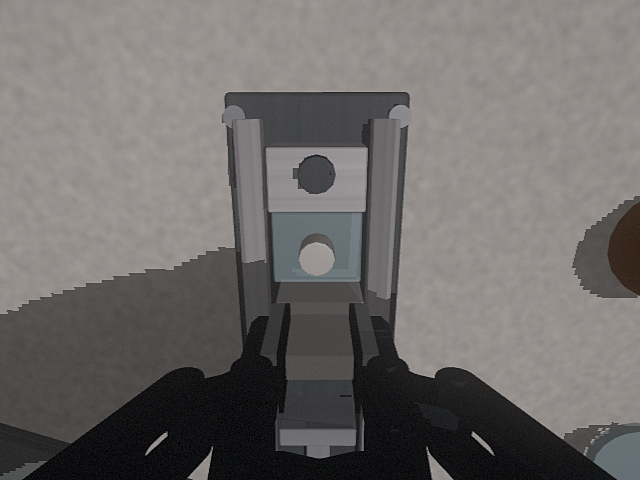

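Request:
step_arm([
  [[255, 0, 0, -0.002, 0], [255, 0, 0, 0, 0], [115, 0, 0, 0, 0], [115, 0, 0, 0, 0], [115, 0, 0, 0, 0], [115, 0, 0, 0.005, 0], [115, 0, 0, 0.015, 0], [115, 0, 0, 0.027, 0], [115, 0, 0, 0.027, 0], [115, 0, 0, 0.027, 0]],
])

```text
clock: 10.78
position: [579.1, 165.1, 154.8]
tool_rot: [-0.003, 0.702, 0.712, -0.001]
ft_force: [1.0, -0.4, -0.1]
grip_width: 0.55
```

```bash
python3 - <<'E'
from h import *
c=snap("wrist","w6.png"); st()
E
```

```text
t10.83 pos [582.4 166.  161.5] yaw(tool x) 90.83 tilt [ 0.004  0.006 -1.   ] F [1.7 0.9 4.3] g 0.552
```

View pics/w6.png

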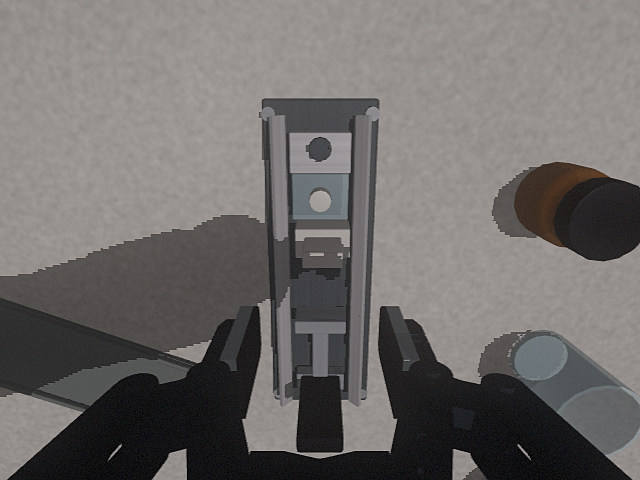

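Request:
step_arm([
  [[115, -0.00407, -0.0226, 0, -0.1125], [115, -0.00407, -0.0226, 0, -0.1125], [115, -0.00407, -0.0226, 0, -0.1125], [115, -0.00407, -0.0226, 0, -0.1125], [115, -0.00407, -0.0226, 0, -0.1125], [115, -0.00407, -0.0226, 0, -0.1125], [115, -0.00407, -0.0226, 0, -0.1125], [115, -0.00407, -0.0226, 0, -0.1125], [115, -0.00407, -0.0226, 0, -0.1125], [115, -0.00407, -0.0226, 0, -0.1125], [115, -0.00407, -0.0226, 0, -0.1125], [115, -0.00407, -0.0226, 0, -0.1125], [115, -0.00407, -0.0226, 0, -0.1125], [115, -0.00407, -0.0226, 0, -0.1125], [115, -0.00407, -0.0226, 0, -0.1125], [115, 0, 0, 0, 0], [115, 0, 0, 0, 0]],
])

```text
clock: 12.25
position: [518.2, -174.9, 153.8]
tool_rot: [-0.003, 0.999, -0.052, 0.002]
ft_force: [-0.1, 1.0, 1.3]
grip_width: 0.551
```

```bash
python3 - <<'E'
from h import *
c=snap("wrist","w7.png"); st()
print(proj(c,(518.6,-175.4,58)))
cv2.imwrite("pics/z7.png",cv2.resize(c["img"][140:420,270:400],None,fx=2.1,fy=2.1,interpolation=cv2.INTER_CUBIC))
E
```

```text
t12.30 pos [ 518.3 -174.   153.7] yaw(tool x) -5.84 tilt [ 0.004  0.006 -1.   ] F [0.2 0.1 0.2] g 0.550
[321.36985185 255.21778102]
```

View pics/z7.png

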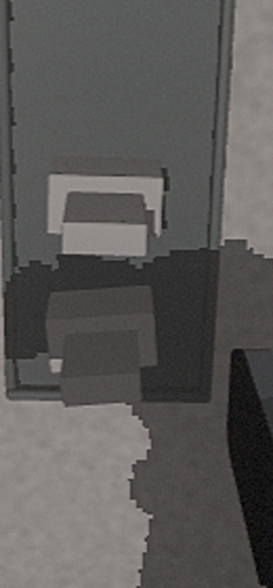

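Request:
step_arm([
  [[115, 0, -0.001, -0.02, 0], [115, 0, 0, -0.025, 0], [115, 0, 0, -0.025, 0], [115, 0, 0, -0.022, 0], [115, 0, 0, -0.012, 0], [115, 0, 0, 0, 0], [255, 0, 0, 0, 0], [255, 0, 0, 0, 0], [255, 0, 0, 0, 0], [255, 0, 0, 0, 0], [255, 0, 0, 0, 0]],
])

```text
clock: 13.22
position: [519.2, -175.1, 50.6]
tool_rot: [-0.002, 0.999, -0.051, 0.003]
ft_force: [-0.0, -0.6, 1.8]
grip_width: 0.273
```

```bash
python3 - <<'E'
from h import *
st()
E
```

```text
t13.22 pos [ 519.2 -175.1   50.6] yaw(tool x) -5.85 tilt [ 0.006  0.005 -1.   ] F [-0.  -0.6  1.8] g 0.273
```

Request:
step_arm([
  [[255, 0, 0, 0.02, 0], [255, 0, 0, 0.027, 0], [255, 0, 0, 0.027, 0], [255, 0, 0, 0.027, 0], [255, 0.00407, 0.02113, 0, 0.1126], [255, 0.00407, 0.02113, 0, 0.1126], [255, 0.00407, 0.02113, 0, 0.1126], [255, 0.00407, 0.02113, 0, 0.1126], [255, 0.00407, 0.02113, 0, 0.1126], [255, 0.00407, 0.02113, 0, 0.1126], [255, 0.00407, 0.02113, 0, 0.1126], [255, 0.00407, 0.02113, 0, 0.1126], [255, 0.00407, 0.02113, 0, 0.1126], [255, 0.00407, 0.02113, 0, 0.1126], [255, 0.00407, 0.02113, 0, 0.1126], [255, 0.00407, 0.02113, 0, 0.1126], [255, 0.00407, 0.02113, 0, 0.1126], [255, 0.00407, 0.02113, 0, 0.1126], [255, 0.00407, 0.02113, 0, 0.1126], [255, 0, 0, 0, 0]],
])

```text
clock: 14.88
position: [580.1, 145.8, 150.9]
tool_rot: [-0.003, 0.699, 0.715, 0.001]
ft_force: [0.7, -0.8, -1.1]
grip_width: 0.274
```

Request:
step_arm([
  [[255, 0, 0, 0, 0]],
])

```text
clock: 14.97
position: [579.4, 143.0, 150.6]
tool_rot: [-0.003, 0.701, 0.713, -0.001]
ft_force: [-0.3, -0.5, -0.9]
grip_width: 0.274
```

```bash
python3 - <<'E'
from h import *
c=snap("wrist","w8.png"); st()
cv2.imwrite("pics/z8.png",cv2.resize(c["img"][90:390,230:410],None,fx=2,fy=2,interpolation=cv2.INTER_CUBIC))
E
```

```text
t15.02 pos [579.2 142.1 150.6] yaw(tool x) 90.89 tilt [-0.006  0.003 -1.   ] F [ 0.5 -0.4 -0.4] g 0.274
```

View pics/z8.png

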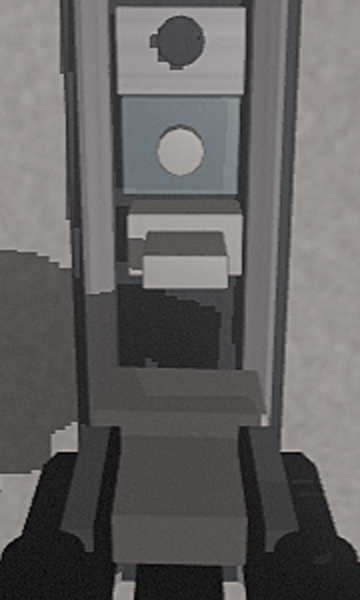

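```bash
python3 - <<'E'
from h import *
c=snap("wrist"); st()
f=lambda p,z: ray(c,(p[0]/2+230-.25,p[1]/2+90-.25),z).round(1)
print("cell edge",f((180,193),28))
print("s1 front top",f((130,214),32),f((242,214),32),"tab",f((143,255),62),f((228,255),62),f((143,288),62),f((228,288),62),"rear body",f((240,275),32))
print("held bottom",f((100,369),104),f((262,369),104)," top",f((92,408),128),f((265,408),128))
E
```

```text
t15.07 pos [579.2 141.5 150.6] yaw(tool x) 90.84 tilt [-0.006  0.003 -1.   ] F [ 0.4  0.1 -0.4] g 0.272
cell edge [579.  177.6  28. ]
s1 front top [563.7 171.6  32. ] [598.2 172.2  32. ] tab [569.2 166.8  62. ] [592.6 167.2  62. ] [569.2 157.3  62. ] [592.9 157.7  62. ] rear body [598.4 152.6  32. ]
held bottom [561.3 150.8 104. ] [598.8 151.5 104. ]  top [562.1 152.6 128. ] [597.1 153.2 128. ]
```

Request:
step_arm([
  [[255, 0, -0.0012, -0.025, 0], [255, 0, 0, -0.025, 0], [255, 0, 0, -0.025, 0], [255, 0, 0, -0.014, 0], [255, 0, 0, -0.004, 0], [255, 0, 0, -0.002, 0], [255, 0, 0, 0, 0]],
])

```text
clock: 15.65
position: [579.8, 140.1, 56.0]
tool_rot: [-0.003, 0.702, 0.712, -0.0]
ft_force: [0.0, 0.3, -1.2]
grip_width: 0.267
```

```bash
python3 - <<'E'
from h import *
c=snap("wrist","w9.png"); st()
E
```

```text
t15.70 pos [580.3 140.4  56.5] yaw(tool x) 90.84 tilt [-0.004  0.004 -1.   ] F [-0.1  0.4  0.3] g 0.270
```

View pics/w9.png

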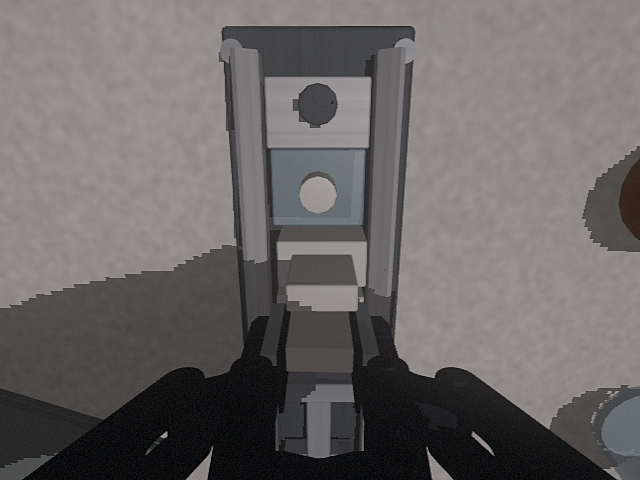

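Request:
step_arm([
  [[255, 0, 0, -0.0015, 0], [255, 0, 0, 0, 0], [115, 0, 0, 0, 0], [115, 0, 0, 0, 0], [115, 0, 0, 0, 0], [115, 0, 0, 0.005, 0], [115, 0, 0, 0.015, 0], [115, 0, 0, 0.027, 0], [115, 0, 0, 0.027, 0], [115, 0, 0, 0.027, 0], [115, 0, 0, 0, 0]],
])

```text
clock: 16.62
position: [582.9, 141.8, 162.0]
tool_rot: [-0.0, 0.701, 0.713, 0.004]
ft_force: [0.9, -0.3, 0.8]
grip_width: 0.545
```

```bash
python3 - <<'E'
from h import *
c=snap("wrist","w10.png"); st()
cv2.imwrite("pics/z10.png",cv2.resize(c["img"][60:420,230:410],None,fx=1.6,fy=1.6,interpolation=cv2.INTER_CUBIC))
E
```

```text
t16.67 pos [581.9 141.5 159.4] yaw(tool x) 90.92 tilt [ 0.003  0.005 -1.   ] F [ 1.2  0.1 -0.7] g 0.548
```

View pics/z10.png

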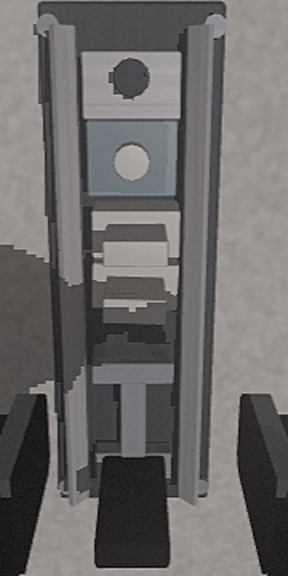

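Request:
step_arm([
  [[115, 0.0029, -0.022, 0, -0.0968], [115, 0.0029, -0.022, 0, -0.0968], [115, 0.0029, -0.022, 0, -0.0968], [115, 0.0029, -0.022, 0, -0.0968], [115, 0.0029, -0.022, 0, -0.0968], [115, 0.0029, -0.022, 0, -0.0968], [115, 0.0029, -0.022, 0, -0.0968], [115, 0.0029, -0.022, 0, -0.0968], [115, 0.0029, -0.022, 0, -0.0968], [115, 0.0029, -0.022, 0, -0.0968], [115, 0.0029, -0.022, 0, -0.0968], [115, 0.0029, -0.022, 0, -0.0968], [115, 0.0029, -0.022, 0, -0.0968], [115, 0.0029, -0.022, 0, -0.0968], [115, 0.0029, -0.022, 0, -0.0968], [115, 0, 0, 0, 0], [115, 0, 0, 0, 0]],
])

```text
clock: 18.08
position: [622.2, -190.2, 153.7]
tool_rot: [-0.003, 0.998, 0.067, 0.001]
ft_force: [0.7, 0.3, -0.3]
grip_width: 0.553
```

```bash
python3 - <<'E'
from h import *
c=snap("wrist","w11.png"); st()
print(proj(c,(625.1,-188.9,58)))
cv2.imwrite("pics/z11.png",cv2.resize(c["img"][200:300,260:380],None,fx=4,fy=4,interpolation=cv2.INTER_CUBIC))
E
```

```text
t18.13 pos [ 622.2 -189.1  153.9] yaw(tool x) 7.74 tilt [ 0.001  0.007 -1.   ] F [ 0.3  0.3 -0.6] g 0.549
[319.00304517 250.82850278]
```

View pics/z11.png

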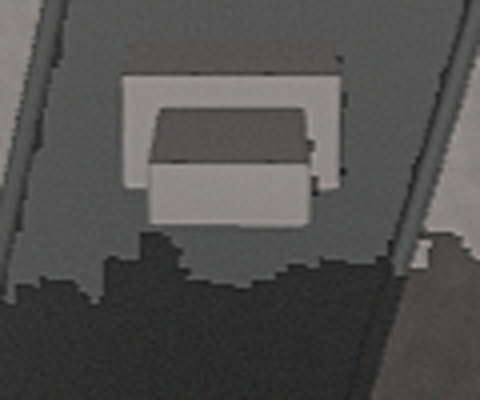

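Request:
step_arm([
  [[115, 0.0025, 0, -0.02, 0], [115, 0, 0, -0.025, 0], [115, 0, 0, -0.025, 0], [115, 0, 0, -0.022, 0], [115, 0, 0, -0.012, 0], [115, 0, 0, 0, 0], [255, 0, 0, 0, 0], [255, 0, 0, 0, 0], [255, 0, 0, 0, 0], [255, 0, 0, 0, 0], [255, 0, 0, 0, 0]],
])

```text
clock: 19.05
position: [626.3, -189.4, 52.5]
tool_rot: [-0.002, 0.998, 0.067, 0.003]
ft_force: [0.6, 0.6, 3.8]
grip_width: 0.274
```

```bash
python3 - <<'E'
from h import *
st()
E
```

```text
t19.05 pos [ 626.3 -189.4   52.5] yaw(tool x) 7.72 tilt [ 0.005  0.005 -1.   ] F [0.6 0.6 3.8] g 0.274
```

Request:
step_arm([
  [[255, 0, 0, 0.02, 0], [255, 0, 0, 0.027, 0], [255, 0, 0, 0.027, 0], [255, 0, 0, 0.027, 0], [255, -0.00309, 0.02056, 0, 0.09675], [255, -0.00309, 0.02056, 0, 0.09675], [255, -0.00309, 0.02056, 0, 0.09675], [255, -0.00309, 0.02056, 0, 0.09675], [255, -0.00309, 0.02056, 0, 0.09675], [255, -0.00309, 0.02056, 0, 0.09675], [255, -0.00309, 0.02056, 0, 0.09675], [255, -0.00309, 0.02056, 0, 0.09675], [255, -0.00309, 0.02056, 0, 0.09675], [255, -0.00309, 0.02056, 0, 0.09675], [255, -0.00309, 0.02056, 0, 0.09675], [255, -0.00309, 0.02056, 0, 0.09675], [255, -0.00309, 0.02056, 0, 0.09675], [255, -0.00309, 0.02056, 0, 0.09675], [255, -0.00309, 0.02056, 0, 0.09675], [255, 0, 0, 0, 0]],
])

```text
clock: 20.72
position: [578.6, 122.8, 152.6]
tool_rot: [-0.003, 0.699, 0.715, 0.0]
ft_force: [0.1, -0.1, -0.4]
grip_width: 0.27
```

Request:
step_arm([
  [[255, 0, 0, 0, 0], [255, 0, 0, 0, 0]],
])

```text
clock: 20.88
position: [579.2, 118.9, 152.4]
tool_rot: [-0.003, 0.702, 0.712, -0.001]
ft_force: [0.1, 0.1, -1.3]
grip_width: 0.27
```

```bash
python3 - <<'E'
from h import *
c=snap("wrist","w12.png"); st()
cv2.imwrite("pics/z12.png",cv2.resize(c["img"][90:390,230:410],None,fx=2,fy=2,interpolation=cv2.INTER_CUBIC))
E
```

```text
t20.93 pos [579.2 118.6 152.3] yaw(tool x) 90.78 tilt [-0.005  0.003 -1.   ] F [0.2 0.  0.1] g 0.272
```

View pics/z12.png

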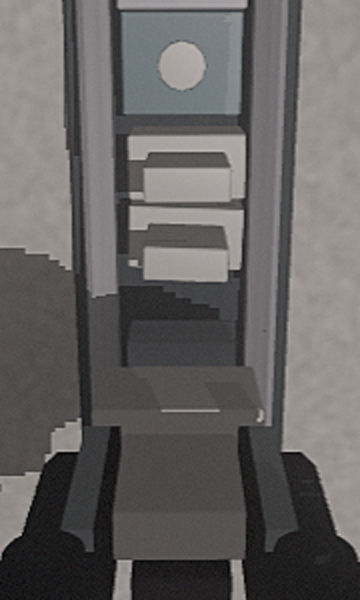

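```bash
python3 - <<'E'
from h import *
c=snap("wrist"); st()
f=lambda p,z: ray(c,(p[0]/2+230-.25,p[1]/2+90-.25),z).round(1)
print("cell edge",f((180,113),28))
for n,(a,b,l,r) in {"s1":(166,200,143,231),"s2":(247,280,143,228)}.items():
    print(n,"tab",f((l,a),62),f((r,a),62),f((l,b),62),f((r,b),62))
print("s1 front",f((130,135),32),"s2 front",f((130,210),32),f((242,207),32))
print("jaw front bottom/top",f((180,322),8),f((180,322),32),f((180,340),32))
zu=152.3-48.5
print("held bottom",f((110,367),zu),f((252,367),zu)," top",f((92,408),zu+24),f((265,408),zu+24))
E
```

```text
t20.98 pos [579.3 118.3 152.2] yaw(tool x) 90.77 tilt [-0.005  0.003 -1.   ] F [-0.9 -0.  -0. ] g 0.270
cell edge [578.8 178.2  28. ]
s1 tab [569.3 167.4  62. ] [592.8 167.8  62. ] [569.3 158.3  62. ] [593.1 158.6  62. ]
s2 tab [569.2 145.1  62. ] [592.7 145.5  62. ] [569.2 135.6  62. ] [593. 136.  62.]
s1 front [563.9 171.9  32. ] s2 front [563.8 149.   32. ] [598.4 150.5  32. ]
jaw front bottom/top [579.8 103.6   8. ] [579.8 112.4  32. ] [579.9 106.1  32. ]
held bottom [563.5 127.  103.8] [596.7 127.5 103.8]  top [561.9 128.1 127.8] [597.4 128.7 127.8]
```

Request:
step_arm([
  [[255, 0, 0, -0.025, 0], [255, 0, 0, -0.025, 0], [255, 0, 0, -0.025, 0], [255, 0, 0, -0.013, 0], [255, 0, 0, -0.004, 0], [255, 0, 0, -0.002, 0], [255, 0, 0, 0, 0]],
])

```text
clock: 21.57
position: [579.5, 118.7, 58.3]
tool_rot: [-0.003, 0.702, 0.712, -0.001]
ft_force: [0.4, -0.4, -0.6]
grip_width: 0.269
```

```bash
python3 - <<'E'
from h import *
c=snap("wrist","w13.png"); st()
E
```

```text
t21.62 pos [580.  118.9  59. ] yaw(tool x) 90.82 tilt [-0.004  0.004 -1.   ] F [ 0.4 -0.3 -1.1] g 0.270
```

View pics/w13.png

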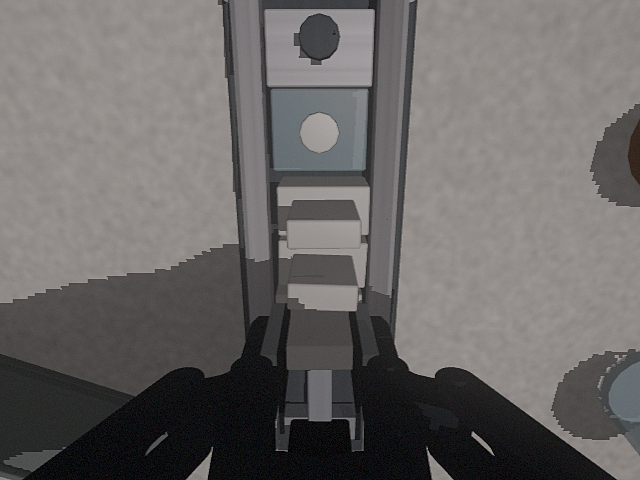

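Request:
step_arm([
  [[255, 0, 0, -0.002, 0], [255, 0, 0, 0, 0], [115, 0, 0, 0, 0], [115, 0, 0, 0, 0], [115, 0, 0, 0, 0], [115, 0, 0, 0.005, 0], [115, 0, 0, 0.015, 0], [115, 0, 0, 0.027, 0], [115, 0, 0, 0.027, 0], [115, 0, 0, 0.027, 0], [115, 0, 0, 0, 0], [115, 0, 0, 0, 0]],
])

```text
clock: 22.62
position: [580.6, 119.6, 159.7]
tool_rot: [-0.002, 0.702, 0.712, 0.001]
ft_force: [-0.3, -0.2, -1.2]
grip_width: 0.547
```

```bash
python3 - <<'E'
from h import *
c=snap("wrist","w14.png"); st()
cv2.imwrite("pics/z14.png",cv2.resize(c["img"][60:470,230:410],None,fx=1.45,fy=1.45,interpolation=cv2.INTER_CUBIC))
E
```

```text
t22.67 pos [579.4 119.3 157.9] yaw(tool x) 90.87 tilt [-0.004  0.004 -1.   ] F [-0.5  0.5 -0.1] g 0.548
```

View pics/z14.png

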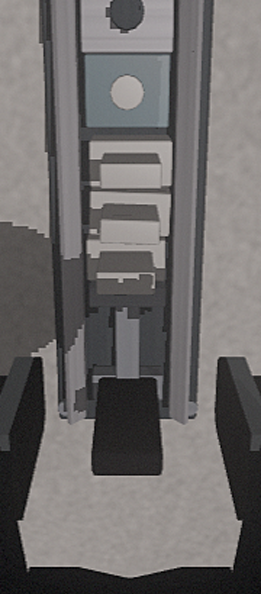

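Request:
step_arm([
  [[255, 0.0005, -0.022, 0, 0], [255, 0.0005, -0.022, 0, 0], [255, 0.0005, -0.022, 0, 0], [255, 0.0005, -0.022, 0, 0], [255, 0, -0.022, 0, 0], [255, 0, 0, 0, 0], [255, 0, 0, -0.024, 0], [255, 0, 0, -0.024, 0], [255, 0, 0, -0.024, 0], [255, 0, 0, -0.024, 0], [255, 0, 0, 0, 0], [255, 0, 0, 0, 0]],
])

```text
clock: 23.67
position: [578.7, 9.6, 58.7]
tool_rot: [-0.005, 0.702, 0.713, -0.003]
ft_force: [-0.2, -0.4, -0.2]
grip_width: -0.003
```

```bash
python3 - <<'E'
from h import *
c=snap("wrist","w15.png"); st(); snap("side","s15.png")
E
```

```text
t23.72 pos [580.5   9.6  60.6] yaw(tool x) 90.89 tilt [-0.008  0.003 -1.   ] F [ 0.5 -0.   0.8] g -0.002
```

View pics/w15.png

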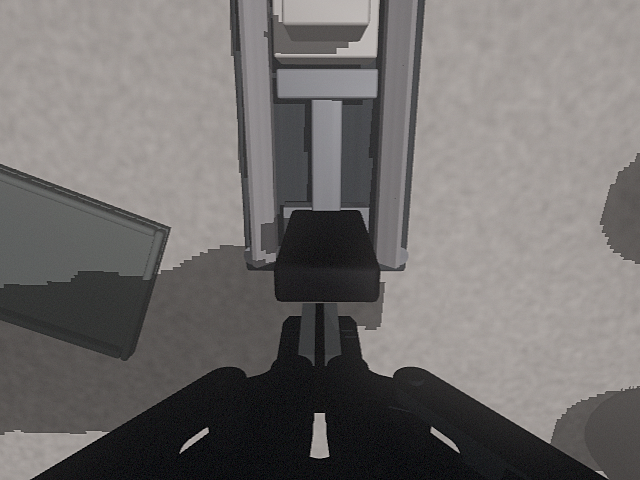

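View pics/s15.png

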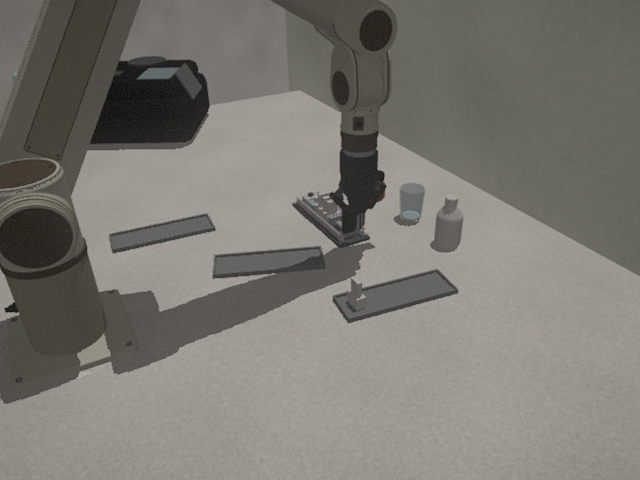

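Request:
step_arm([
  [[255, 0.0015, 0.008, 0.001, 0], [255, 0, 0.006, 0, 0], [255, 0, 0.003, 0, 0], [255, 0, 0.002, 0, 0], [255, 0, 0.002, 0, 0], [255, 0, 0, 0, 0]],
])

```text
clock: 24.27
position: [583.3, 30.3, 62.8]
tool_rot: [-0.002, 0.702, 0.713, -0.0]
ft_force: [-0.1, -2.4, 1.3]
grip_width: 0.003
```

Request:
step_arm([
  [[255, 0, 0.0015, 0, 0], [255, 0, 0.0015, 0, 0], [255, 0, 0, 0, 0]],
])

```text
clock: 24.52
position: [582.9, 33.0, 62.2]
tool_rot: [-0.003, 0.702, 0.712, -0.001]
ft_force: [1.2, -2.7, 2.6]
grip_width: -0.003
```

```bash
python3 - <<'E'
from h import *
c=snap("wrist","w16.png"); st()
E
```

```text
t24.57 pos [582.8  33.   62.1] yaw(tool x) 90.85 tilt [-0.005  0.003 -1.   ] F [ 2.3 -2.4  2.2] g -0.004
```

View pics/w16.png

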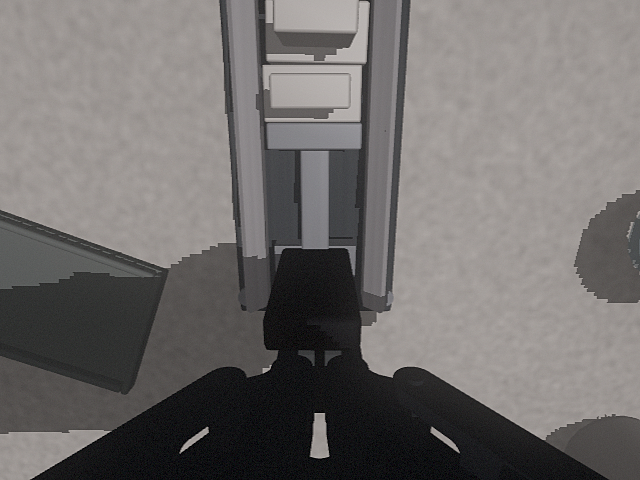

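Request:
step_arm([
  [[255, 0, 0.001, 0, 0], [255, 0, 0.001, 0, 0], [255, 0, 0.001, 0, 0], [255, 0, 0.001, 0, 0], [255, 0, 0, 0, 0]],
])

```text
clock: 24.98
position: [582.7, 37.2, 62.1]
tool_rot: [-0.003, 0.702, 0.712, -0.001]
ft_force: [1.2, -4.3, 4.1]
grip_width: 0.001
```

Request:
step_arm([
  [[255, 0, 0.001, 0, 0], [255, 0, 0.001, 0, 0], [255, 0, 0, 0, 0]],
])

```text
clock: 25.23
position: [582.7, 39.3, 62.1]
tool_rot: [-0.003, 0.702, 0.712, -0.001]
ft_force: [2.9, -4.4, 3.1]
grip_width: -0.001
```

Request:
step_arm([
  [[255, 0, 0.001, 0, 0], [255, 0, 0.001, 0, 0], [255, 0, 0, 0, 0]],
])

```text
clock: 25.48
position: [582.6, 41.0, 62.1]
tool_rot: [-0.003, 0.702, 0.712, -0.001]
ft_force: [1.1, -4.1, 2.8]
grip_width: 0.002
```

```bash
python3 - <<'E'
from h import *
c=snap("wrist","w17.png"); st(); snap("top","t17.png")
E
```

```text
t25.53 pos [582.6  41.   62.1] yaw(tool x) 90.86 tilt [-0.005  0.003 -1.   ] F [ 1.7 -5.4  4.6] g 0.003
```

View pics/w17.png

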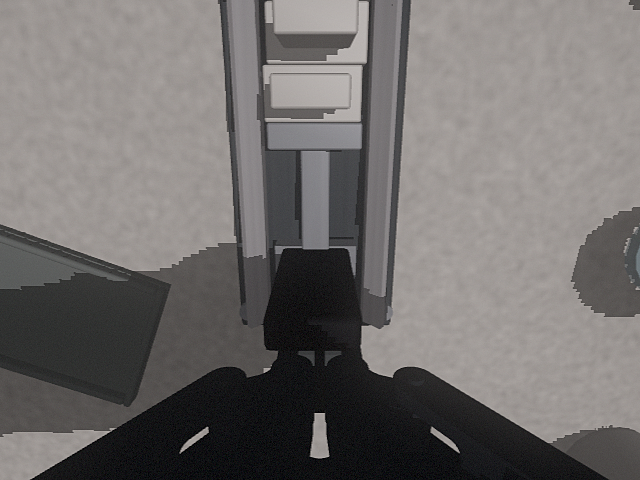

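Request:
step_arm([
  [[255, 0, 0.001, 0, 0], [255, 0, 0, 0, 0], [255, 0, 0, 0, 0]],
])

```text
clock: 25.83
position: [582.6, 41.0, 62.1]
tool_rot: [-0.002, 0.702, 0.712, -0.002]
ft_force: [1.4, -8.7, 3.4]
grip_width: -0.003
```

Request:
step_arm([
  [[255, 0, 0.001, 0, 0], [255, 0, 0, 0, 0], [255, 0, 0, 0, 0]],
])

```text
clock: 26.08
position: [582.6, 41.1, 62.1]
tool_rot: [-0.002, 0.702, 0.712, -0.002]
ft_force: [1.1, -9.7, 3.8]
grip_width: 0.002
```

Request:
step_arm([
  [[255, 0, 0.001, 0, 0], [255, 0, 0, 0, 0], [255, 0, 0, 0, 0]],
])

```text
clock: 26.33
position: [582.7, 41.1, 62.2]
tool_rot: [-0.001, 0.703, 0.712, -0.003]
ft_force: [1.5, -13.0, 4.1]
grip_width: 0.005
```

Request:
step_arm([
  [[255, 0, 0.001, 0, 0], [255, 0, 0, 0, 0], [255, 0, 0, 0, 0]],
])

```text
clock: 26.58
position: [582.6, 41.1, 62.2]
tool_rot: [-0.0, 0.703, 0.711, -0.003]
ft_force: [1.7, -14.8, 4.1]
grip_width: 0.001
```

```bash
python3 - <<'E'
from h import *
c=snap("wrist","w18.png"); st(); t=snap("top","t18.png");s=snap("side","s18.png"); st()
a=cv2.resize(t["img"][90:290,200:440],None,fx=3,fy=3,interpolation=cv2.INTER_CUBIC); cv2.imwrite("pics/zt18.png",a)
b=cv2.resize(s["img"][150:340,270:480],None,fx=3,fy=3,interpolation=cv2.INTER_CUBIC); cv2.imwrite("pics/zs18.png",b)
E
```

```text
t26.63 pos [582.6  41.1  62.2] yaw(tool x) 90.69 tilt [-0.005 -0.004 -1.   ] F [  0.6 -14.9   4.5] g 0.001
t26.73 pos [582.6  41.1  62.2] yaw(tool x) 90.69 tilt [-0.005 -0.004 -1.   ] F [  0.9 -15.2   5.2] g 0.001
```

View pics/zt18.png

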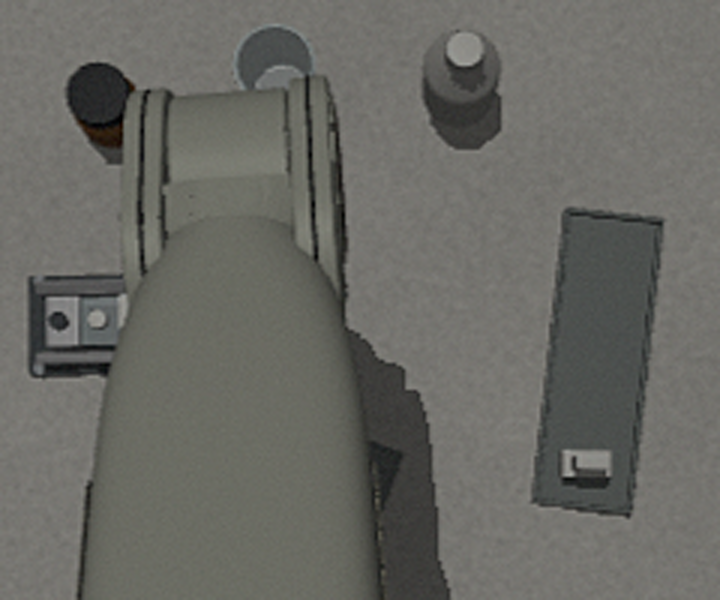

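View pics/zs18.png

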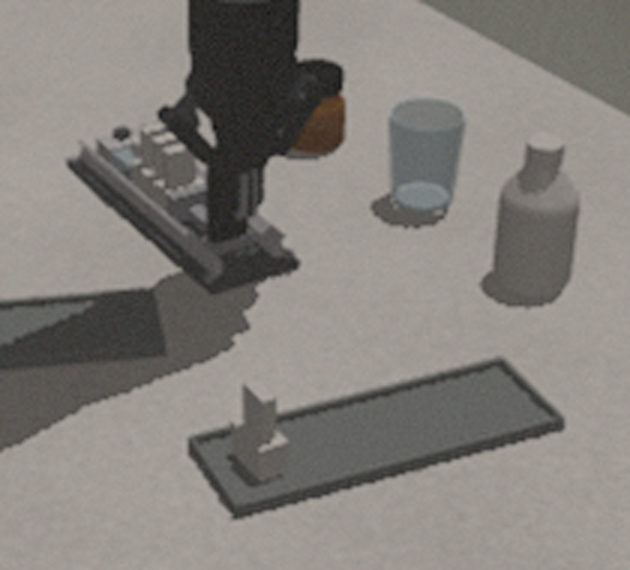

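View pics/w18.png

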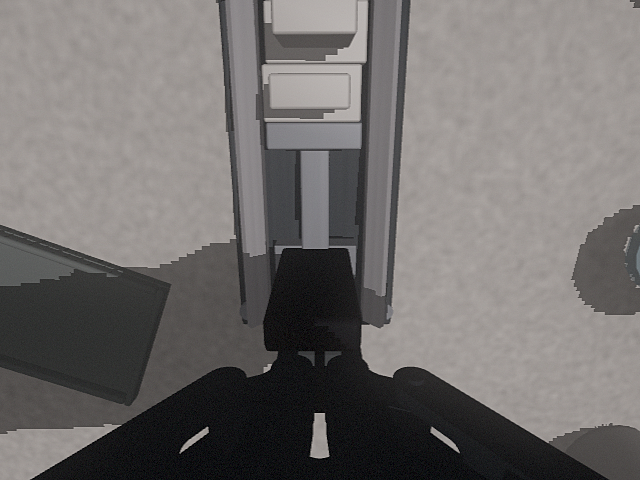

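Request:
step_arm([
  [[255, 0, 0, 0, 0], [255, 0, 0, 0, 0], [255, 0, 0, 0, 0], [255, 0, 0, 0, 0], [255, 0, 0, 0, 0], [255, 0, 0, 0, 0]],
])

```text
clock: 27.23
position: [582.6, 41.1, 62.2]
tool_rot: [-0.0, 0.703, 0.711, -0.003]
ft_force: [2.2, -15.2, 4.5]
grip_width: -0.002
```

```bash
python3 - <<'E'
from h import *
st(); print(job_done())
E
```

```text
t27.23 pos [582.6  41.1  62.2] yaw(tool x) 90.68 tilt [-0.005 -0.004 -1.   ] F [  2.2 -15.2   4.5] g -0.002
the job is handed in; nothing more can be done
None
```

The cell is clamped and I handed the job in at 27.2 s, with the closed fingers still pushing the slide handle from behind.

- **Spacers:** I set three spacers upright in the gap. The gap measured about 72 mm, so two spacers (40 mm) could not have bitten within the slide's 28 mm of travel. I worked that out from the measurement and did not test it by pushing on two.
- **Clamp check:** The slide bit after about 12–13 mm of travel. From there the tool stayed at y = 41.1 mm while the push rose from about 5 to 15 N. It then held steady at 15 N.
- **Last pictures:** The fourth spacer is standing on the tray, and the bottle, beaker and jar look unmoved. The cell is still next to the end stop. In the side view the three spacer tabs stand together. The arm hid part of the holder from above, so I did not see every joint between the spacers after the final push.
- **Mishap:** Early on, the last joint reached its limit and left the tool tilted by 2.7°. I corrected this to about 0.3° before the first grasp.

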